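# Lay out the glass-cutting wheels for the next job

## Robot

A 6-joint arm with a two-finger parallel gripper is mounted at the origin on the work surface. World frame = base frame: x ahead of the robot, y to its left, z up, the work surface at z = 0. Lengths are in m, angles in rad, forces in N, time in s.
With the tool pointing down it reaches from about 0.35 to 0.85 m from the base axis. Payload 8.1 kg.
Tool frame: the origin (TCP) lies on the centre line of the jaws, within the pads' length; the fingertips stand robot.tips_ahead ahead of it and the grasp point (between the pads) lies 8 mm behind it (robot.tips_ahead is the distance from the TCP to the fingertips, in m); z points along the fingers, y is the direction in which the jaws open and shut (so a half turn about z gives the same grasp; the last joint's range is limited). The gripper opens to 93 mm and grips with 3 to 60 N. Pads are 15 mm wide; open, the fingers measure 128 mm over their backs; the gripper's body (75 mm by 188 mm) begins 65 mm behind the grasp point.
Start: joints at [1.253, 0.13, 1.488, -0, 1.523, -0.085], TCP at [0.138, 0.584, 0.205] pointing down, gripper open.
Joint ranges: [-2.96, 2.96], [-0.89, 2.26], [0.02, 2.5], [-1.34, 4.48], [0, 2.73], [-2.66, 2.66]. Speed limits (rad/s): [2.39, 2.39, 2.79, 3.14, 3.14, 3.14].

## Interface

Orientations are given as a rotation vector (axis times angle).
In Python, from plant import monitor, eyes, job, robot gives the robot as it stands.
- The arm moves only by the tool servo_tool, never from a script. Its argument "plan" is a list that holds one entry, the list of rows, each a list of 7 numbers: the closure, from -1 (fully open) to 1 (shut), so that 0 is half open, then the shift along the world's x, y, z in mm, then the turn, a rotation vector about the world's x, y, z in rad. In form: [[[hand, dx, dy, dz, ax, ay, az], ...]]. A call has 1 to 12 rows; each row shifts and turns the commanded pose from where the row before left it; what a row does not reach is not made up. A row lasts 1/10 s, in which the tool goes at most 50 mm and 8.59 degrees, less where a joint would pass 70% of its speed; a pose out of reach is approached as far as the arm can. A call with a gripper value outside its range is refused whole. The fingers move at their own pace and stop on an object; "force" is the grip in N (left out, the last holds). Time passes only in rows, so rows that do not move let the fingers close. It gives the time, the measured TCP pose, the force and the opening at its end, in the units of the state.
- monitor.read_state(): the state, without advancing time (a new reading comes with each control period).
- eyes.read_camera(name): name is "side" or "top" or "wrist"; returns the picture (420x560x3 uint8, red, green, blue); there is no depth.
- eyes.camera_info(name): a dict with "mtx" (3x3 intrinsics, pixels), "R" (3x3) and "t" (3): a world point X has camera coordinates R X + t. Camera axes: x right, y down, z forward; pixel columns grow to the right and rows downward; lengths in m; the calibration is good to about 2 mm. A picture is of the moment at which its call begins: read the wrist's pose just before it. camera_info takes no time and is no camera call; for the wrist camera it gives the pose at the moment of the call.
- job.close_job(): hands the job in, once; it reports no verdict.
The state is a dict: "t": time; "q": joint angles; "dq": joint speeds; "joint_torque": joint torques, N m; "tool_pos": TCP position; "orientation": TCP orientation; "force": force on the tool from outside, world axes, zero at the start; "wrist_torque": the same for the moment, N m; "opening": finger opening in m.
Only numpy, scipy, OpenCV 4.12 (cv2) and the standard library are available. Lean on these libraries where they do the work, as an engineer would, in place of code of your own. Each camera call takes 0.05 s, during which the arm holds its last target. There are 200 camera calls.

## Task

Lay out the three cutting wheels, hub up, each centred on its own cork pad of the grey tray, in order of size: the largest on the pad next to the dark wooden rest block, the medium one on the pad in the middle, and the smallest on the pad farthest from the block. The brass collar goes flat and centred on top of the medium wheel's hub. Leave the amber glass tumbler standing where it is.

Things in the scene. Friction and masses are not known exactly. Their poses are not given: they have to be found in the camera images.
- wheel_large: Glass-cutting wheel lying flat on the bench, hub up: a grey stone disc 96 mm in diameter and 16 mm thick, on it a dark flange 44 mm across and 3 mm thick, then a plain upright steel hub 34 mm in diameter whose flat top is 50 mm above the underside (31 mm of hub stands free above the flange, to be gripped). The largest of the three. Round, so yaw is without meaning. Origin: centre of the underside; z up along the hub. About 250 to 500 g.
- wheel_medium: Glass-cutting wheel lying flat on the bench, hub up: a grey stone disc 74 mm in diameter and 16 mm thick, on it a dark flange 44 mm across and 3 mm thick, then a plain upright steel hub 34 mm in diameter whose flat top is 50 mm above the underside (31 mm of hub stands free above the flange, to be gripped). The middle one in size. Round, so yaw is without meaning. Origin: centre of the underside; z up along the hub. About 180 to 350 g.
- wheel_small: Glass-cutting wheel lying flat on the bench, hub up: a grey stone disc 54 mm in diameter and 16 mm thick, on it a dark flange 44 mm across and 3 mm thick, then a plain upright steel hub 34 mm in diameter whose flat top is 50 mm above the underside (31 mm of hub stands free above the flange, to be gripped). The smallest of the three. Round, so yaw is without meaning. Origin: centre of the underside; z up along the hub. About 110 to 230 g.
- collar: Brass lock collar: a plain thick ring lying flat on the bench, 44 mm outside diameter, 16 mm bore, 20 mm high, about 110 to 230 g. It does not fit over a hub (34 mm); it rests on the hub's flat top. Round, so yaw is without meaning. Origin: centre of the underside; z up.
- pad_a: One of three alike round cork pads, 60 mm in diameter and 4 mm thick, fixed 110 mm apart in a straight row along a grey tray (12 mm thick, 110 x 490 mm) that lies roughly crosswise to the robot. Which of the three places this one has differs from start to start. Origin: centre of the pad's underside, on the tray's top; the pad's top is 4 mm above the origin, 16 mm above the bench.
- pad_b: One of three alike round cork pads, 60 mm in diameter and 4 mm thick, fixed 110 mm apart in a straight row along a grey tray (12 mm thick, 110 x 490 mm) that lies roughly crosswise to the robot. Which of the three places this one has differs from start to start. Origin: centre of the pad's underside, on the tray's top; the pad's top is 4 mm above the origin, 16 mm above the bench.
- pad_c: One of three alike round cork pads, 60 mm in diameter and 4 mm thick, fixed 110 mm apart in a straight row along a grey tray (12 mm thick, 110 x 490 mm) that lies roughly crosswise to the robot. Which of the three places this one has differs from start to start. Origin: centre of the pad's underside, on the tray's top; the pad's top is 4 mm above the origin, 16 mm above the bench.
- rest_block: Dark wooden block, notched on top, fixed on one end of the tray (either end), in line with the pads: 90 mm across the tray, 50 along it, top 60 mm above the bench; its centre is 95, 205 and 315 mm from the pads' centres. On the tray's other end, equally far from its pad, is a fixed white water pot, 62 mm across, rim 67 mm above the bench. Origin: centre of the underside; y along the row.
- tumbler: Amber glass tumbler standing upright, open at the top, 66 mm across the rim, 90 mm high, loose among the wheels; not to be moved. Origin: centre of the underside; z up.
There are look-alikes about, which are no part of the job. Leave any purple or turquoise look-alike of the wheel_small alone. Of the things shaped like the collar, the brass one is meant.

How it is judged:
At the end, for the whole second after the job is handed in: Large wheel on the pad next to the block, medium on the middle pad, small on the farthest, each within 14 mm of the pad's centre, flat, hub up; collar flat on the medium wheel's hub, within 10 mm of its axis; tumbler upright within 25 mm of its start; all at rest (((horizontal distance between wheel_large and pad_a below 0.014 m and horizontal distance between pad_a and rest_block between 0.05 and 0.15 m) or (horizontal distance between wheel_large and pad_b below 0.014 m and horizontal distance between pad_b and rest_block between 0.05 and 0.15 m) or (horizontal distance between wheel_large and pad_c below 0.014 m and horizontal distance between pad_c and rest_block between 0.05 and 0.15 m)) and height (world z) of wheel_large between 0.011 and 0.022 m and angle between each of wheel_large, wheel_medium, wheel_small, collar's own z axis and vertical below 0.12 rad and linear speed of each of wheel_large, wheel_medium, wheel_small, collar below 0.02 m/s and ((horizontal distance between wheel_medium and pad_a below 0.014 m and horizontal distance between pad_a and rest_block between 0.15 and 0.26 m) or (horizontal distance between wheel_medium and pad_b below 0.014 m and horizontal distance between pad_b and rest_block between 0.15 and 0.26 m) or (horizontal distance between wheel_medium and pad_c below 0.014 m and horizontal distance between pad_c and rest_block between 0.15 and 0.26 m)) and height (world z) of wheel_medium between 0.011 and 0.022 m and ((horizontal distance between wheel_small and pad_a below 0.014 m and horizontal distance between pad_a and rest_block between 0.26 and 0.4 m) or (horizontal distance between wheel_small and pad_b below 0.014 m and horizontal distance between pad_b and rest_block between 0.26 and 0.4 m) or (horizontal distance between wheel_small and pad_c below 0.014 m and horizontal distance between pad_c and rest_block between 0.26 and 0.4 m)) and height (world z) of wheel_small between 0.011 and 0.022 m and horizontal distance between collar and wheel_medium below 0.01 m and z of collar in the frame of wheel_medium between 0.046 and 0.056 m and distance of tumbler from where it was at the start of the episode below 0.025 m and angle between tumbler's own z axis and vertical below 0.15 rad); the robot touches nothing.
It fails at once if the glass tumbler is knocked over or pushed away (distance of tumbler from where it was at the start of the episode above 0.03 m or angle between tumbler's own z axis and vertical above 0.4 rad).
It also fails if it takes over 83 s, if anything falls off the work surface, if the arm or the gripper's body presses on something with over 40 N, if the wrist force passes 120 N, or if a joint passes its speed limit or range.

## Working session

There is one attempt and no reset: what is moved stays moved. The work goes in short steps, Python scripts to look and compute and a tool call to move; the robot and the scene stay as the last step left them, time stands still between calls to the robot, and variables do not carry over. Pictures are saved under pics/ and viewed, about 12 in all and at most 16, crops included, and the job is handed in when it is done.

Besides the shell and the picture viewer there is one more tool, called after "Call:" in YAML: its name, and indented under it one key for each argument. servo_tool: Moves the arm, as the interface text tells. Its arguments: {"type":"object","properties":{"plan":{"type":"array"},"force":{"type":"number"}},"required":["plan"]}

```bash
mkdir -p pics; cat > h.py <<'E'
import numpy as np, cv2
from plant import monitor, eyes, job, robot
def snap(n,f):
    im=eyes.read_camera(n); cv2.imwrite(f'pics/{f}.png',im[:,:,::-1]); return im
def ray(n,uv,z,info=None):
    c=info or eyes.camera_info(n); R=np.array(c['R']);t=np.array(c['t'])
    d=R.T@np.linalg.inv(c['mtx'])@np.array([uv[0],uv[1],1.]); o=-R.T@t
    return (o+d*(z-o[2])/d[2])[:2]
def proj(n,X,info=None):
    c=info or eyes.camera_info(n); p=np.array(c['mtx'])@(np.array(c['R'])@np.array(X,float)+np.array(c['t'])); return p[:2]/p[2]
E
python3 - <<'E'
from h import *
for n in('top','side'):
    snap(n,n+'0'); c=eyes.camera_info(n); print(n,-np.array(c['R']).T@c['t'],np.round(c['mtx'],0).tolist(), np.round(c['R'],2).tolist())
s=monitor.read_state(); print(s['t'],s['tool_pos'],s['orientation'],s['opening'],s['force'],robot.tips_ahead)
E
```

```text
top [0.19545389 0.01994118 1.39748217] [[539.0, 0.0, 283.0], [0.0, 539.0, 199.0], [0.0, 0.0, 1.0]] [[-0.01, -1.0, -0.01], [-0.98, 0.01, -0.19], [0.19, 0.01, -0.98]]
side [ 0.0252743  -0.55828734  0.64454116] [[425.0, 0.0, 278.0], [0.0, 425.0, 214.0], [0.0, 0.0, 1.0]] [[0.81, -0.59, 0.02], [-0.36, -0.51, -0.78], [0.47, 0.62, -0.63]]
0.1 [0.13821881 0.58330019 0.20358483] [-3.64780782e-01 -3.12000498e+00  2.63734586e-03] 0.09283634903485967 [-0.30949401  0.09074211  0.74813891] 0.011
```

View pics/top0.png

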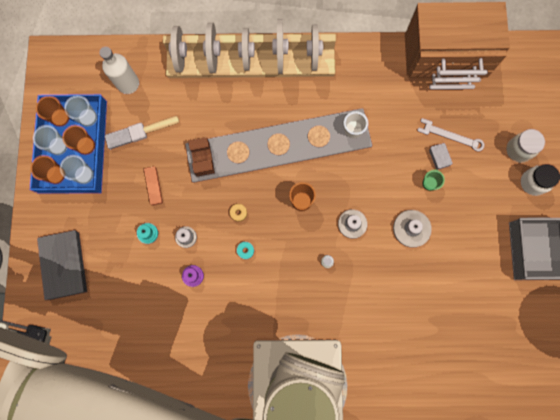

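View pics/side0.png

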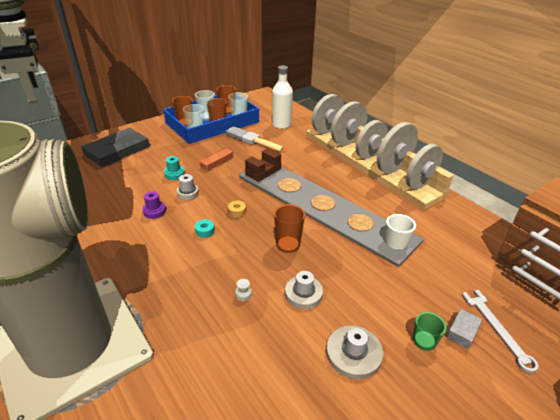

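The top view shows the block at (201,156), pads at (238,152), (278,144) and (319,136), and the tumbler at (302,196). The wheels are large at (413,228), medium at (353,223) and small grey at (186,237), with the brass collar at (238,212). I'll enlarge this.

```bash
python3 - <<'E'
import cv2
a=cv2.imread('pics/top0.png')
cv2.imwrite('pics/c1.png',cv2.resize(a[115:275,165:300],None,fx=5,fy=5,interpolation=2)[0:600] if 0 else cv2.resize(a[120:270,170:300],None,fx=4,fy=4,interpolation=2))
cv2.imwrite('pics/c2.png',cv2.resize(a[120:270,270:440],None,fx=4,fy=4,interpolation=2))
E
```

```text
(no output)
```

View pics/c1.png

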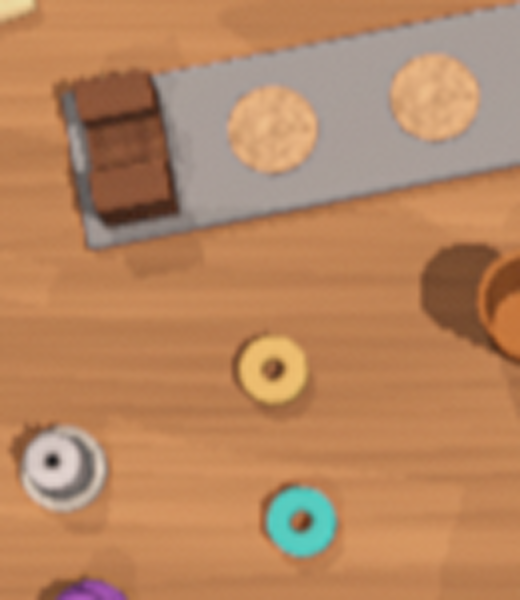

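View pics/c2.png

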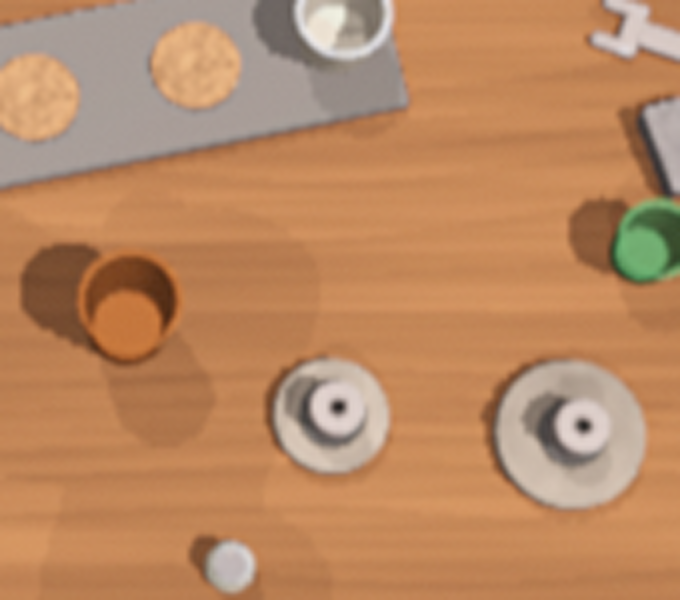

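The crops give the following centres, in crop pixels at 4x.
- **c1:** pads (272,129) and (434,97), collar (272,369), small hub hole (52,461).
- **c2:** third pad (196,65), medium hub hole (338,407), large hub hole (582,426), tumbler rim (130,302).

```bash
python3 - <<'E'
from h import *
L=dict(pad1=(1,272,129,.016),pad2=(1,434,97,.016),pad3=(2,196,65,.016),col=(1,272,369,.02),small=(1,52,461,.05),smalldisc=(1,63,470,.016),med=(2,338,407,.05),meddisc=(2,331,416,.016),large=(2,582,426,.05),largedisc=(2,570,434,.016),tumb=(2,130,302,.09))
for k,(c,x,y,z) in L.items():
    print(k,np.round(ray('top',((170 if c==1 else 270)+(x+.5)/4-.5,120+(y+.5)/4-.5),z)*1000,1))
c=eyes.camera_info('wrist');s=monitor.read_state()
from scipy.spatial.transform import Rotation as Ro
T=Ro.from_rotvec(s['orientation']);print(np.round(T.as_matrix(),2).tolist());cw=-np.array(c['R']).T@c['t'];print(cw-s['tool_pos'],T.inv().apply(cw-s['tool_pos']),np.round(np.array(c['R'])@T.as_matrix(),2).tolist(),np.round(c['mtx']))
E
```

```text
pad1 [596.7 152.5]
pad2 [617.8  44.7]
pad3 [639.  -63.7]
col [434.  150.5]
small [371.1 285.8]
smalldisc [369.7 285.2]
med [ 402.2 -146.9]
meddisc [ 401.6 -146.4]
large [ 389.  -299.7]
largedisc [ 388.7 -299.8]
tumb [462.7 -15.5]
[[-0.97, 0.23, -0.0], [0.23, 0.97, -0.0], [0.0, -0.0, -1.0]]
[-0.07628728  0.01812582  0.17863185] [ 0.07843556 -0.00026586 -0.1786209 ] [[-0.0, 1.0, -0.0], [-0.96, -0.0, -0.28], [-0.28, 0.0, 0.96]] [[344.   0. 278.]
 [  0. 344. 208.]
 [  0.   0.   1.]]
```

Call:
servo_tool:
  plan:
    - [[-0.4,12,-15,-3,0,0,0],[-0.4,24,-30,-5,0,0,0],[-0.4,24,-30,-6,0,0,0],[-0.4,24,-30,-6,0,0,0],[-0.4,24,-30,-6,0,0,0],[-0.4,24,-30,-6,0,0,0],[-0.4,24,-30,-6,0,0,0],[-0.4,24,-30,-6,0,0,0],[-0.4,24,-30,-6,0,0,0],[-0.4,18,-27,-4,0,0,0],[-0.4,11,-15,0,0,0,0],[-0.4,0,0,0,0,0,0]]
  force: 40

```text
t: 1.3
tool_pos: [0.3723, 0.2849, 0.15]
orientation: [-0.37, -3.119, 0.002]
force: [-0.5, 0.5, 0.2]
opening: 0.0653
```

Call:
servo_tool:
  plan:
    - [[-0.4,-1,1,-25,0,0,0],[-0.4,0,0,-40,0,0,0],[-0.4,0,0,-30,0,0,0],[-0.4,0,0,-20,0,0,0],[-0.4,0,0,0,0,0,0],[1,0,0,0,0,0,0],[1,0,0,0,0,0,0],[1,0,0,0,0,0,0],[1,0,0,0,0,0,0],[1,0,0,0,0,0,0],[1,0,0,0,0,0,0]]

```text
t: 2.4
tool_pos: [0.3708, 0.2878, 0.0362]
orientation: [0.365, 3.12, 0.0]
force: [-0.4, -0.4, 3.2]
opening: 0.0217
```

```bash
python3 - <<'E'
from h import *
s=monitor.read_state();print(s['t'],s['tool_pos'],s['opening'],s['force'])
E
```

```text
2.4 [0.3708093 0.2877798 0.0361921] 0.021712174631999707 [-0.37206222 -0.43070876  3.24203068]
```

```bash
python3 - <<'E'
from h import *
snap('wrist','w1')
s=monitor.read_state();print(s['t'],s['tool_pos'],s['opening'],s['force'])
a=cv2.imread('pics/w1.png');b=cv2.imread('pics/top0.png')
snap('side','s1');
s1=cv2.imread('pics/s1.png')[130:250,100:260]
cv2.imwrite('pics/w1s.png',np.hstack([cv2.resize(a,(400,300)),cv2.resize(s1,(400,300),interpolation=2)]))
E
```

```text
2.45 [0.37089514 0.28791439 0.03618274] 0.017836155102244674 [ 0.0839302  -0.0419979   4.98568533]
```

View pics/w1s.png

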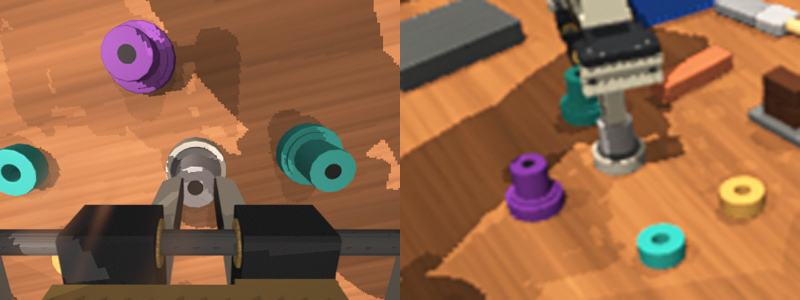

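```bash
python3 - <<'E'
from h import *
a=cv2.imread('pics/w1.png');cv2.imwrite('pics/w1c.png',cv2.resize(a[180:330,190:360],None,fx=4,fy=4,interpolation=2))
for X in [(.371,.286,.05),(.371,.286,.016),(.371,.288,.025)]:
    p=proj('wrist',X);print(X,p,(p-[190,180])*4)
s=monitor.read_state();print(s['t'],s['tool_pos'],s['opening'],s['force'])
E
```

```text
(0.371, 0.286, 0.05) [274.47844488 264.09032474] [337.9137795  336.36129894]
(0.371, 0.286, 0.016) [274.91667464 240.01109626] [339.66669856 240.04438505]
(0.371, 0.288, 0.025) [278.08830311 244.91339046] [352.35321243 259.65356183]
2.5 [0.37090959 0.28801717 0.03615974] 0.013852303126228179 [-0.25732322 -1.95600196  4.25006631]
```

View pics/w1c.png

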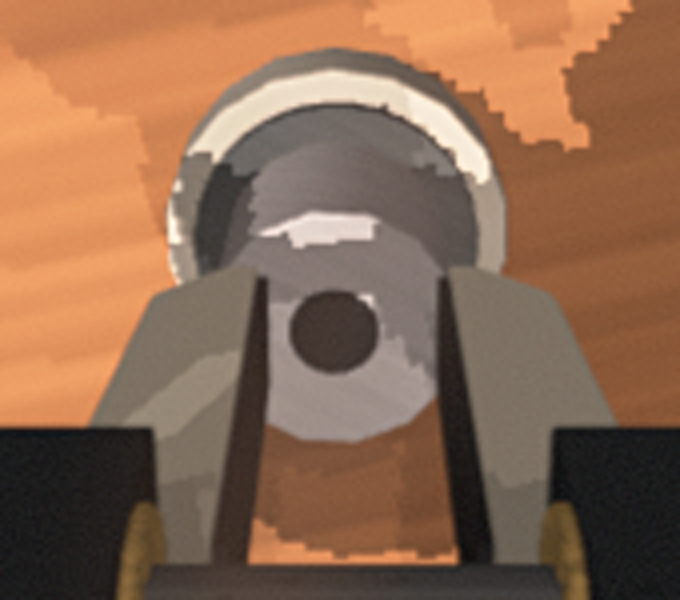

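The wrist crop shows the hub properly between the jaws, with its hole at (334,332) against a predicted (338,336). The opening reading (14 mm and falling) disagrees with the 34 mm hub, so I won't rely on it. I'll lift and check with the picture.

Call:
servo_tool:
  plan:
    - [[1,0,0,0,0,0,0],[1,0,0,0,0,0,0],[1,0,0,10,0,0,0],[1,0,0,25,0,0,0],[1,0,0,35,0,0,0],[1,0,0,35,0,0,0],[1,0,0,15,0,0,0],[1,0,0,0,0,0,0]]

```text
t: 3.3
tool_pos: [0.3719, 0.2888, 0.1582]
orientation: [0.364, 3.116, 0.005]
force: [0.3, -0.4, 0.1]
opening: 0.0006
```

```bash
python3 - <<'E'
from h import *
snap('wrist','w2');s=monitor.read_state();print(s['t'],s['tool_pos'],s['opening'],s['force'])
a=cv2.imread('pics/w2.png');cv2.imwrite('pics/w2c.png',a[150:350,150:400])
print(proj('wrist',np.array(s['tool_pos'])+[0,0,.015])-[150,150])
E
```

```text
3.35 [0.3708777  0.2881569  0.15598053] 0.00045156916912529404 [ 0.4409349   0.30659014 -0.60689878]
[128.228858   114.18366317]
```

View pics/w2c.png

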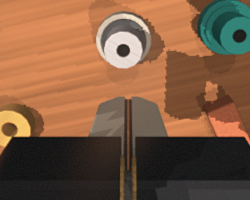

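The fingers closed fully at t=3.3 and the wheel stayed behind, upright at crop (123,50), so the opening sensor was right. I need to work out where the fingers really are relative to the wheel.

```bash
python3 - <<'E'
from h import *
from scipy.spatial.transform import Rotation as Ro
s=monitor.read_state();T=Ro.from_rotvec(s['orientation']);p=np.array(s['tool_pos']);print(p,s['q'],s['opening'])
print('hub now (wrist)',ray('wrist',(273,200),.05))
for x in(-.0075,0,.0075):
  for z in(.011,0,-.008,-.02,-.04): print(x,z,np.round(proj('wrist',p+T.apply([x,0,z])),1))
im=snap('top','t2')
cv2.imwrite('pics/t2c.png',cv2.resize(im[190:290,130:260,::-1],None,fx=5,fy=5,interpolation=2))
a=cv2.imread('pics/w2.png');cv2.imwrite('pics/w2d.png',np.hstack([cv2.resize(a[170:350,200:360],None,fx=3,fy=3,interpolation=2)[:500],cv2.resize(im[190:290,130:190,::-1],None,fx=5,fy=5,interpolation=2)]))
E
```

```text
[0.3708777  0.2881569  0.15598053] [ 5.51231056e-01 -2.04047516e-01  1.90333911e+00  8.52330812e-05
  1.44048789e+00 -7.86745885e-01] 0.00045156916912529404
hub now (wrist) [0.36796947 0.28462424]
-0.0075 0.011 [278.1 256.6]
-0.0075 0 [278.1 264.6]
-0.0075 -0.008 [278.2 271.1]
-0.0075 -0.02 [278.2 281.8]
-0.0075 -0.04 [278.3 303.1]
0 0.011 [278.1 245. ]
0 0 [278.1 252.5]
0 -0.008 [278.2 258.5]
0 -0.02 [278.2 268.5]
0 -0.04 [278.3 288.4]
0.0075 0.011 [278.1 233.1]
0.0075 0 [278.1 240. ]
0.0075 -0.008 [278.2 245.6]
0.0075 -0.02 [278.2 254.8]
0.0075 -0.04 [278.3 273.4]
```

View pics/w2d.png

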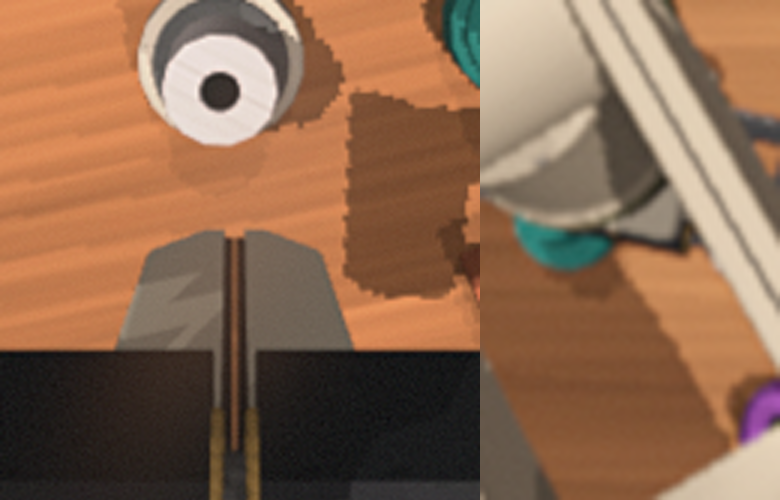

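The fingertips show about 14 px further along in the wrist picture than `robot.tips_ahead` predicts, so they may sit higher than stated. I'll check their height in the side view.

```bash
python3 - <<'E'
from h import *
s=monitor.read_state();p=np.array(s['tool_pos']);im=snap('side','s2')[:,:,::-1].copy()
for z in (.011,0,-.02,-.04): print(z,proj('side',p-[0,0,z])) 
u,v=proj('side',p).astype(int);u0,v0=u-50,v-70;print('crop origin',u0,v0)
a=cv2.resize(im[v0:v0+120,u0:u0+100],None,fx=5,fy=5,interpolation=2)
u,v=proj('side',[.371,.288,.036]).astype(int);b=cv2.imread('pics/s1.png')[v-70:v+50,u-25:u+25];print('s1 origin',u-25,v-70, 'hub top expected',proj('side',[.371,.286,.05]),'tip exp',proj('side',[.371,.288,.025]))
cv2.imwrite('pics/s2c.png',np.hstack([a,cv2.resize(b,None,fx=5,fy=5,interpolation=2)]))
E
```

```text
0.011 [179.47049689 142.98799538]
0 [178.86469758 138.83192225]
-0.02 [177.74147997 131.12611199]
-0.04 [176.58925466 123.22129504]
crop origin 128 68
s1 origin 160 110 hub top expected [184.96793105 176.26736522] tip exp [185.79930496 184.15075201]
```

View pics/s2c.png

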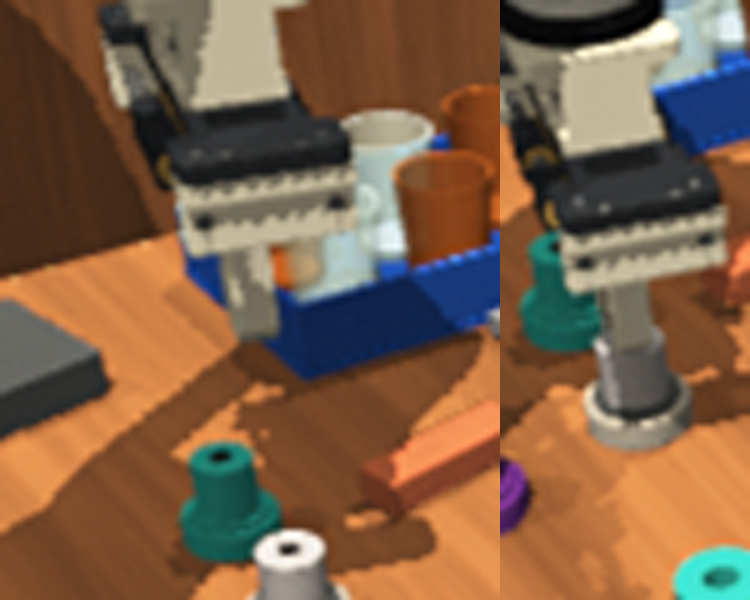

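In the side crop the tip is at (258,335), about 4 px above the TCP's own projection, so the tips are roughly 10 mm behind the TCP instead of 11 mm ahead. The jaws therefore only caught the hub's upper edge. I'll settle it by touching the bench lightly with closed fingers.

Call:
servo_tool:
  plan:
    - [[1,20,0,0,0,0,0],[1,30,0,0,0,0,0],[1,5,0,-20,0,0,0],[1,0,0,-40,0,0,0],[1,0,0,-40,0,0,0],[1,0,0,-20,0,0,0],[1,0,0,-14,0,0,0],[1,0,0,0,0,0,0],[1,0,0,0,0,0,0]]

```text
t: 4.35
tool_pos: [0.4254, 0.2878, 0.0216]
orientation: [-0.365, -3.12, 0.0]
force: [0.6, 0.3, 0.5]
opening: 0.0002
```

Call:
servo_tool:
  plan:
    - [[1,0,0,-2,0,0,0],[1,0,0,-2,0,0,0],[1,0,0,-2,0,0,0],[1,0,0,-2,0,0,0],[1,0,0,0,0,0,0]]

```text
t: 4.85
tool_pos: [0.4253, 0.2878, 0.0134]
orientation: [-0.365, -3.12, 0.0]
force: [-0.2, -0.6, -0.9]
opening: 0.0003
```

Call:
servo_tool:
  plan:
    - [[1,0,0,-2,0,0,0],[1,0,0,-2,0,0,0],[1,0,0,-1,0,0,0],[1,0,0,0,0,0,0]]

```text
t: 5.25
tool_pos: [0.4252, 0.2877, 0.0082]
orientation: [-0.365, -3.12, 0.0]
force: [0.5, 0.2, 0.1]
opening: 0.0003
```

Call:
servo_tool:
  plan:
    - [[1,0,0,-2,0,0,0],[1,0,0,-2,0,0,0],[1,0,0,0,0,0,0]]

```text
t: 5.55
tool_pos: [0.4251, 0.2877, 0.0041]
orientation: [-0.365, -3.12, 0.001]
force: [0.3, 0.0, -0.9]
opening: 0.0006
```

Call:
servo_tool:
  plan:
    - [[1,0,0,-2,0,0,0],[1,0,0,-2,0,0,0],[1,0,0,0,0,0,0]]

```text
t: 5.85
tool_pos: [0.4251, 0.2877, 0.0002]
orientation: [-0.365, -3.12, 0.001]
force: [-0.5, 0.3, 0.0]
opening: 0.0003
```

Call:
servo_tool:
  plan:
    - [[1,0,0,-2,0,0,0],[1,0,0,-2,0,0,0],[1,0,0,0,0,0,0]]

```text
t: 6.15
tool_pos: [0.4251, 0.2877, -0.0039]
orientation: [-0.365, -3.12, 0.001]
force: [0.8, 0.0, 0.2]
opening: 0.0005
```

Call:
servo_tool:
  plan:
    - [[1,0,0,-2,0,0,0],[1,0,0,-1,0,0,0],[1,0,0,0,0,0,0]]

```text
t: 6.45
tool_pos: [0.4252, 0.2877, -0.0067]
orientation: [-0.365, -3.12, 0.0]
force: [-0.6, -0.4, -0.4]
opening: 0.0005
```

Call:
servo_tool:
  plan:
    - [[1,0,0,-1,0,0,0],[1,0,0,-1,0,0,0],[1,0,0,0,0,0,0]]

```text
t: 6.75
tool_pos: [0.4253, 0.2878, -0.0086]
orientation: [-0.365, -3.12, 0.0]
force: [0.2, 0.0, 0.4]
opening: 0.0004
```

Call:
servo_tool:
  plan:
    - [[1,0,0,-1,0,0,0],[1,0,0,-1,0,0,0],[1,0,0,0,0,0,0]]

```text
t: 7.05
tool_pos: [0.4253, 0.2877, -0.0107]
orientation: [-0.365, -3.12, 0.0]
force: [0.3, 0.3, 0.1]
opening: 0.0005
```

Call:
servo_tool:
  plan:
    - [[1,0,0,-1,0,0,0],[1,0,0,-1,0,0,0],[1,0,0,0,0,0,0]]

```text
t: 7.35
tool_pos: [0.4252, 0.2877, -0.0127]
orientation: [-0.365, -3.12, 0.0]
force: [-0.2, -0.5, -0.7]
opening: 0.0004
```

Call:
servo_tool:
  plan:
    - [[1,0,0,-1,0,0,0],[1,0,0,-1,0,0,0],[1,0,0,0,0,0,0]]

```text
t: 7.65
tool_pos: [0.4255, 0.2879, -0.0138]
orientation: [-0.365, -3.12, 0.0]
force: [-2.9, -2.2, 8.2]
opening: 0.0004
```

Call:
servo_tool:
  plan:
    - [[1,0,0,-1,0,0,0],[1,0,0,-1,0,0,0],[1,0,0,0,0,0,0]]

```text
t: 7.95
tool_pos: [0.4256, 0.2879, -0.014]
orientation: [-0.364, -3.12, 0.001]
force: [-13.4, -7.8, 30.3]
opening: 0.0006
```

Contact comes at TCP z = -14 mm, so the tips really stand about 14 mm behind the reported TCP, against a stated 11 mm ahead. To put the tips 23 mm above a wheel's underside I need TCP z of about 9 mm. Retrying the small wheel.

Call:
servo_tool:
  plan:
    - [[-0.4,0,0,12,0,0,0],[-0.4,0,0,25,0,0,0],[-0.4,0,0,40,0,0,0],[-0.4,-15,0,10,0,0,0],[-0.4,-25,-2,0,0,0,0],[-0.4,-15,-1,0,0,0,0],[-0.4,0,0,0,0,0,0],[-0.4,0,0,0,0,0,0]]

```text
t: 8.75
tool_pos: [0.3708, 0.285, 0.0708]
orientation: [0.364, 3.12, 0.001]
force: [-0.5, 0.9, 0.8]
opening: 0.0597
```

Call:
servo_tool:
  plan:
    - [[-0.4,-1,0,-20,0,0,0],[-0.4,0,0,-25,0,0,0],[-0.4,0,0,-12,0,0,0],[-0.4,0,0,-4,0,0,0],[-0.4,0,0,0,0,0,0],[1,0,0,0,0,0,0],[1,0,0,0,0,0,0],[1,0,0,0,0,0,0],[1,0,0,0,0,0,0],[1,0,0,0,0,0,0],[1,0,0,0,0,0,0],[1,0,0,0,0,0,0]]

```text
t: 9.95
tool_pos: [0.3697, 0.2851, 0.01]
orientation: [0.365, 3.12, 0.001]
force: [-1.2, 0.2, 5.7]
opening: 0.0333
```

Call:
servo_tool:
  plan:
    - [[1,0,0,5,0,0,0],[1,0,0,20,0,0,0],[1,0,0,35,0,0,0],[1,0,0,35,0,0,0],[1,0,0,15,0,0,0],[1,0,0,0,0,0,0]]

```text
t: 10.55
tool_pos: [0.3709, 0.2858, 0.1223]
orientation: [0.364, 3.117, 0.004]
force: [-0.3, 0.1, -2.6]
opening: 0.0332
```

Call:
servo_tool:
  plan:
    - [[1,10,-14,0,0,0,0],[1,20,-25,0,0,0,0],[1,28,-37,0,0,0,0],[1,30,-39,0,0,0,0],[1,30,-39,0,0,0,0],[1,30,-39,0,0,0,0],[1,30,-39,0,0,0,0],[1,30,-39,0,0,0,0],[1,28,-37,0,0,0,0],[1,20,-25,0,0,0,0],[1,13,-16,0,0,0,0],[1,0,0,0,0,0,0]]

```text
t: 11.75
tool_pos: [0.6381, -0.0667, 0.1167]
orientation: [-0.369, -3.117, 0.001]
force: [-0.2, 0.0, -2.3]
opening: 0.0332
```

Call:
servo_tool:
  plan:
    - [[1,1,2,-20,0,0,0],[1,0,0,-35,0,0,0],[1,0,0,-20,0,0,0],[1,0,0,-8,0,0,0],[1,0,0,0,0,0,0],[1,0,0,0,0,0,0]]

```text
t: 12.35
tool_pos: [0.6397, -0.0619, 0.0372]
orientation: [0.364, 3.12, 0.0]
force: [0.4, 0.8, -2.7]
opening: 0.0331
```

Call:
servo_tool:
  plan:
    - [[1,-1,-1,-6,0,0,0],[1,0,0,-3,0,0,0],[1,0,0,-1,0,0,0],[1,0,0,0,0,0,0],[0.2,0,0,0,0,0,0],[0,0,0,0,0,0,0],[-0.4,0,0,0,0,0,0],[-0.4,0,0,0,0,0,0],[-0.4,0,0,5,0,0,0],[-0.4,0,0,25,0,0,0],[-0.4,0,0,40,0,0,0],[-0.4,0,0,20,0,0,0]]

```text
t: 13.55
tool_pos: [0.64, -0.0634, 0.1207]
orientation: [0.364, 3.116, -0.0]
force: [1.4, -1.2, 0.3]
opening: 0.065
```

Call:
servo_tool:
  plan:
    - [[-0.4,-12,-11,0,0,0,0],[-0.4,-25,-24,0,0,0,0],[-0.4,-30,-28,0,0,0,0],[-0.4,-30,-28,0,0,0,0],[-0.4,-30,-28,0,0,0,0],[-0.4,-30,-28,0,0,0,0],[-0.4,-30,-28,0,0,0,0],[-0.4,-30,-28,0,0,0,0],[-0.4,-22,-21,0,0,0,0],[-0.4,-12,-12,0,0,0,0],[-0.4,0,0,0,0,0,0]]

```text
t: 14.65
tool_pos: [0.3861, -0.3008, 0.1172]
orientation: [0.369, 3.119, -0.002]
force: [0.3, 0.8, -0.3]
opening: 0.0652
```

```bash
python3 - <<'E'
from h import *
s=monitor.read_state();print(s['tool_pos']);c=eyes.camera_info('wrist');im=snap('wrist','w3')
t=snap('top','t3')
print('large hub expected crop',proj('wrist',[.389,-.2997,.05]))
cv2.imwrite('pics/w3c.png',np.hstack([im[:,:,::-1],cv2.resize(t[110:180,220:340,::-1],None,fx=2,fy=6,interpolation=2)]))
E
```

```text
[ 0.38614978 -0.30078733  0.11716491]
large hub expected crop [277.89639118 217.97112604]
```

View pics/w3c.png

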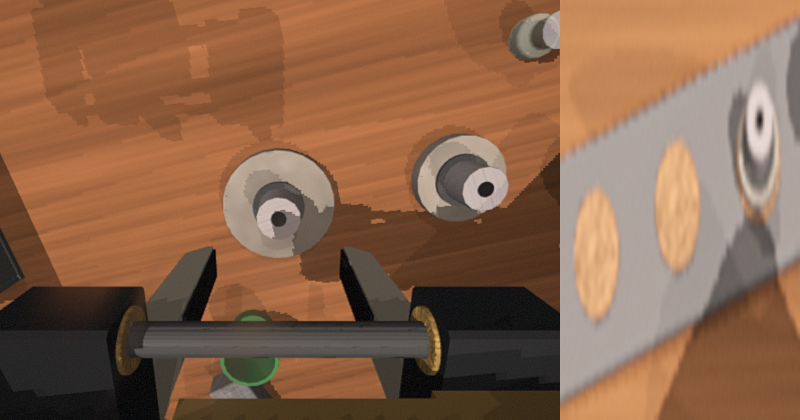

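The large hub sits at (278,219) in the wrist view, where it was expected at (278,218). The top strip shows the small wheel standing on the far pad. Grasping the large one.

Call:
servo_tool:
  plan:
    - [[-0.4,2,1,-25,0,0,0],[-0.4,0,0,-40,0,0,0],[-0.4,0,0,-25,0,0,0],[-0.4,0,0,-12,0,0,0],[-0.4,0,0,-6,0,0,0],[-0.4,0,0,0,0,0,0],[1,0,0,0,0,0,0],[1,0,0,0,0,0,0],[1,0,0,0,0,0,0],[1,0,0,0,0,0,0],[1,0,0,0,0,0,0],[1,0,0,0,0,0,0]]

```text
t: 15.95
tool_pos: [0.3897, -0.2988, 0.0092]
orientation: [0.365, 3.119, -0.002]
force: [-0.7, -0.8, 5.4]
opening: 0.0335
```

Call:
servo_tool:
  plan:
    - [[1,0,0,0,0,0,0],[1,0,0,5,0,0,0],[1,0,0,20,0,0,0],[1,0,0,35,0,0,0],[1,0,0,35,0,0,0],[1,0,0,20,0,0,0],[1,0,0,0,0,0,0],[1,0,0,0,0,0,0]]

```text
t: 16.75
tool_pos: [0.3891, -0.2978, 0.1226]
orientation: [-0.365, -3.12, -0.001]
force: [0.7, -0.7, -2.9]
opening: 0.0331
```

Call:
servo_tool:
  plan:
    - [[1,10,10,0,0,0,0],[1,20,20,0,0,0,0],[1,28,30,0,0,0,0],[1,28,30,0,0,0,0],[1,28,30,0,0,0,0],[1,28,30,0,0,0,0],[1,28,30,0,0,0,0],[1,20,35,0,0,0,0],[1,10,38,0,0,0,0],[1,8,38,0,0,0,0],[1,0,38,0,0,0,0],[1,0,36,0,0,0,0]]

```text
t: 17.95
tool_pos: [0.5958, 0.0696, 0.1206]
orientation: [-0.364, -3.116, 0.0]
force: [0.2, 0.4, -2.8]
opening: 0.0329
```

Call:
servo_tool:
  plan:
    - [[1,0,36,0,0,0,0],[1,0,30,0,0,0,0],[1,0,25,0,0,0,0],[1,0,15,0,0,0,0],[1,0,8,0,0,0,0],[1,0,0,0,0,0,0],[1,0,0,0,0,0,0]]

```text
t: 18.65
tool_pos: [0.5973, 0.18, 0.123]
orientation: [-0.366, -3.12, 0.001]
force: [0.0, 0.3, -2.2]
opening: 0.0334
```

Call:
servo_tool:
  plan:
    - [[1,0,-12,0,0,0,0],[1,0,-15,0,0,0,0],[1,0,0,-20,0,0,0],[1,0,0,-35,0,0,0],[1,0,0,-20,0,0,0],[1,0,0,-11,0,0,0],[1,0,0,0,0,0,0],[1,0,0,0,0,0,0]]

```text
t: 19.45
tool_pos: [0.5982, 0.1531, 0.0387]
orientation: [0.366, 3.119, 0.0]
force: [0.2, 0.5, -1.5]
opening: 0.0332
```

Call:
servo_tool:
  plan:
    - [[1,-1,0,-7,0,0,0],[1,0,0,-4,0,0,0],[1,0,0,-1,0,0,0],[1,0,0,0,0,0,0],[0.2,0,0,0,0,0,0],[0,0,0,0,0,0,0],[-0.4,0,0,0,0,0,0],[-0.4,0,0,0,0,0,0],[-0.4,0,0,5,0,0,0],[-0.4,0,0,25,0,0,0],[-0.4,0,0,40,0,0,0],[-0.4,0,0,20,0,0,0]]

```text
t: 20.65
tool_pos: [0.5979, 0.1541, 0.1195]
orientation: [0.364, 3.116, 0.002]
force: [1.1, -0.0, -0.2]
opening: 0.0649
```

Call:
servo_tool:
  plan:
    - [[-0.4,-8,-13,2,0,0,0],[-0.4,-16,-25,0,0,0,0],[-0.4,-22,-32,0,0,0,0],[-0.4,-22,-34,0,0,0,0],[-0.4,-22,-34,0,0,0,0],[-0.4,-22,-34,0,0,0,0],[-0.4,-22,-34,0,0,0,0],[-0.4,-22,-34,0,0,0,0],[-0.4,-19,-28,0,0,0,0],[-0.4,-13,-20,0,0,0,0],[-0.4,-8,-12,0,0,0,0],[-0.4,0,0,0,0,0,0]]

```text
t: 21.85
tool_pos: [0.3998, -0.1476, 0.1181]
orientation: [0.369, 3.119, -0.001]
force: [0.4, 0.1, -0.3]
opening: 0.0654
```

Call:
servo_tool:
  plan:
    - [[-0.4,1,0,-25,0,0,0],[-0.4,0,0,-40,0,0,0],[-0.4,0,0,-25,0,0,0],[-0.4,0,0,-13,0,0,0],[-0.4,0,0,-6,0,0,0],[-0.4,0,0,0,0,0,0],[1,0,0,0,0,0,0],[1,0,0,0,0,0,0],[1,0,0,0,0,0,0],[1,0,0,0,0,0,0],[1,0,0,0,0,0,0],[1,0,0,0,0,0,0]]

```text
t: 23.05
tool_pos: [0.4018, -0.1465, 0.0091]
orientation: [0.365, 3.119, -0.001]
force: [-2.0, -0.6, 5.0]
opening: 0.0335
```

Call:
servo_tool:
  plan:
    - [[1,0,0,0,0,0,0],[1,0,0,5,0,0,0],[1,0,0,20,0,0,0],[1,0,0,35,0,0,0],[1,0,0,35,0,0,0],[1,0,0,20,0,0,0],[1,0,0,0,0,0,0],[1,0,0,0,0,0,0]]

```text
t: 23.85
tool_pos: [0.401, -0.1459, 0.1226]
orientation: [-0.365, -3.12, -0.0]
force: [-0.5, 0.3, -3.8]
opening: 0.0333
```

Call:
servo_tool:
  plan:
    - [[1,15,0,0,0,0,0],[1,30,0,0,0,0,0],[1,35,3,0,0,0,0],[1,35,5,0,0,0,0],[1,30,15,0,0,0,0],[1,25,25,0,0,0,0],[1,18,32,0,0,0,0],[1,14,35,0,0,0,0],[1,10,35,0,0,0,0],[1,4,26,0,0,0,0],[1,0,15,0,0,0,0],[1,0,0,0,0,0,0]]

```text
t: 25.05
tool_pos: [0.6158, 0.0466, 0.121]
orientation: [-0.361, -3.117, 0.0]
force: [-1.2, -0.5, -3.8]
opening: 0.0333
```

Call:
servo_tool:
  plan:
    - [[1,0,0,0,0,0,0],[1,0,0,-20,0,0,0],[1,0,0,-35,0,0,0],[1,0,0,-20,0,0,0],[1,0,0,-11,0,0,0],[1,0,0,0,0,0,0],[1,0,0,0,0,0,0]]

```text
t: 25.75
tool_pos: [0.618, 0.0441, 0.0385]
orientation: [0.366, 3.119, -0.0]
force: [0.5, 0.9, -3.1]
opening: 0.0331
```

Call:
servo_tool:
  plan:
    - [[1,0,0,-7,0,0,0],[1,0,0,-4,0,0,0],[1,0,0,-1,0,0,0],[1,0,0,0,0,0,0],[0.2,0,0,0,0,0,0],[0,0,0,0,0,0,0],[-0.4,0,0,0,0,0,0],[-0.4,0,0,0,0,0,0],[-0.4,0,0,5,0,0,0],[-0.4,0,0,25,0,0,0],[-0.4,0,0,40,0,0,0],[-0.4,0,0,20,0,0,0]]

```text
t: 26.95
tool_pos: [0.619, 0.0448, 0.1196]
orientation: [0.364, 3.116, 0.001]
force: [-0.2, 0.4, -0.3]
opening: 0.065
```

Call:
servo_tool:
  plan:
    - [[-0.4,-10,5,0,0,0,0],[-0.4,-20,12,0,0,0,0],[-0.4,-25,16,0,0,0,0],[-0.4,-25,16,0,0,0,0],[-0.4,-25,16,0,0,0,0],[-0.4,-25,16,0,0,0,0],[-0.4,-25,13,0,0,0,0],[-0.4,-18,8,0,0,0,0],[-0.4,-10,4,0,0,0,0],[-0.4,0,0,0,0,0,0],[-0.4,0,0,0,0,0,0]]

```text
t: 28.05
tool_pos: [0.4347, 0.1506, 0.1154]
orientation: [0.364, 3.12, -0.0]
force: [0.4, 0.3, 0.7]
opening: 0.065
```

```bash
python3 - <<'E'
from h import *
s=monitor.read_state();print(s['tool_pos'],s['opening']);im=snap('wrist','w4')
t=snap('top','t4')
print('collar expected',proj('wrist',[.434,.1505,.02]))
cv2.imwrite('pics/w4c.png',np.hstack([cv2.resize(im[:,:,::-1],(400,300)),cv2.resize(t[105:180,225:325,::-1],(400,300),interpolation=2)]))
E
```

```text
[0.43469514 0.15064964 0.11544524] 0.06504920661820995
collar expected [277.72520755 204.45059142]
```

View pics/w4c.png

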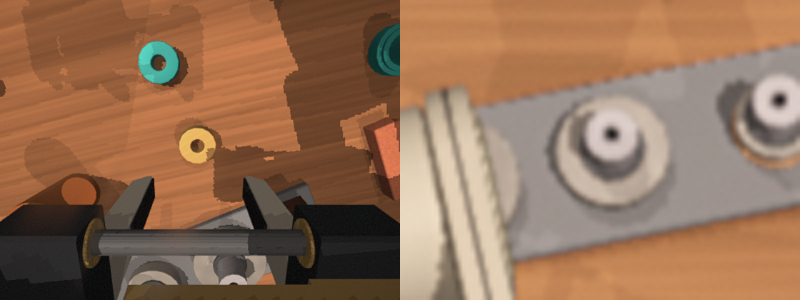

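The collar shows at (276,203), where (278,204) was predicted, and the medium wheel is on the middle pad with its hub hole at about (277.8,138.5) in the top view. I'll grasp the collar with the tips about 4 mm above the bench.

Call:
servo_tool:
  plan:
    - [[-0.4,0,0,-25,0,0,0],[-0.4,0,0,-40,0,0,0],[-0.4,0,0,-35,0,0,0],[-0.4,0,0,-17,0,0,0],[-0.4,0,0,-8,0,0,0],[-0.4,0,0,0,0,0,0],[1,0,0,0,0,0,0],[1,0,0,0,0,0,0],[1,0,0,0,0,0,0],[1,0,0,0,0,0,0],[1,0,0,0,0,0,0]]
  force: 30

```text
t: 29.25
tool_pos: [0.4355, 0.1509, -0.0082]
orientation: [0.364, 3.118, 0.001]
force: [0.0, -1.5, 7.3]
opening: 0.0436
```

Call:
servo_tool:
  plan:
    - [[1,0,0,0,0,0,0],[1,0,0,5,0,0,0],[1,0,0,25,0,0,0],[1,0,0,40,0,0,0],[1,0,0,35,0,0,0],[1,0,0,20,0,0,0],[1,0,0,0,0,0,0],[1,0,0,0,0,0,0]]

```text
t: 30.05
tool_pos: [0.4342, 0.1508, 0.115]
orientation: [-0.365, -3.12, -0.0]
force: [0.1, -0.3, -2.9]
opening: 0.0436
```

```bash
python3 - <<'E'
from h import *
print(ray('top',(225+211.5/4-.5,105+134.5/4-.5),.066))
E
```

```text
[0.61793988 0.0456227 ]
```

Call:
servo_tool:
  plan:
    - [[1,10,-5,0,0,0,0],[1,20,-12,0,0,0,0],[1,25,-15,0,0,0,0],[1,25,-15,0,0,0,0],[1,25,-15,0,0,0,0],[1,25,-15,0,0,0,0],[1,25,-13,0,0,0,0],[1,18,-10,0,0,0,0],[1,10,-6,-5,0,0,0],[1,0,0,-20,0,0,0],[1,0,0,-15,0,0,0],[1,0,0,0,0,0,0]]

```text
t: 31.25
tool_pos: [0.6139, 0.0449, 0.0707]
orientation: [-0.364, -3.113, 0.001]
force: [-0.6, 1.0, -2.2]
opening: 0.0433
```

Call:
servo_tool:
  plan:
    - [[1,0,0,0,0,0,0],[1,0,0,0,0,0,0]]

```text
t: 31.45
tool_pos: [0.6177, 0.0451, 0.0763]
orientation: [0.364, 3.12, 0.0]
force: [0.7, -0.8, -1.7]
opening: 0.0437
```

Call:
servo_tool:
  plan:
    - [[1,0,0,-8,0,0,0],[1,0,0,-5,0,0,0],[1,0,0,-3,0,0,0],[1,0,0,-1,0,0,0],[1,0,0,0,0,0,0],[1,0,0,0,0,0,0]]

```text
t: 32.05
tool_pos: [0.6175, 0.0448, 0.0587]
orientation: [0.365, 3.12, 0.0]
force: [0.4, 1.1, -2.0]
opening: 0.0433
```

Call:
servo_tool:
  plan:
    - [[1,0,0,-1,0,0,0],[1,0,0,-1,0,0,0],[1,0,0,0,0,0,0]]

```text
t: 32.35
tool_pos: [0.6179, 0.0448, 0.0578]
orientation: [0.365, 3.119, 0.0]
force: [-2.4, -0.2, 4.7]
opening: 0.0433
```

Contact (+7 N), so the collar is seated. Releasing and retreating clear.

Call:
servo_tool:
  plan:
    - [[0,0,0,1,0,0,0],[-0.1,0,0,0,0,0,0],[-0.3,0,0,0,0,0,0],[-0.4,0,0,0,0,0,0],[-0.4,0,0,5,0,0,0],[-0.4,0,0,25,0,0,0],[-0.4,0,0,40,0,0,0],[-0.4,-10,10,30,0,0,0],[-0.4,-20,30,0,0,0,0],[-0.4,-20,40,0,0,0,0],[-0.4,-20,40,0,0,0,0],[-0.4,-20,40,0,0,0,0]]

```text
t: 33.55
tool_pos: [0.5266, 0.206, 0.1582]
orientation: [0.366, 3.119, 0.001]
force: [1.0, 1.2, -0.3]
opening: 0.0655
```

Call:
servo_tool:
  plan:
    - [[-0.4,-25,35,0,0,0,0],[-0.4,-25,35,0,0,0,0],[-0.4,-25,35,0,0,0,0],[-0.4,-25,35,0,0,0,0],[-0.4,-25,35,0,0,0,0],[-0.4,-25,35,0,0,0,0],[-0.4,-20,30,0,0,0,0],[-0.4,-10,15,0,0,0,0],[-0.4,0,0,0,0,0,0],[-0.4,0,0,0,0,0,0]]

```text
t: 34.55
tool_pos: [0.3474, 0.4597, 0.1577]
orientation: [0.363, 3.12, -0.0]
force: [-0.2, -0.7, -0.4]
opening: 0.0653
```

```bash
python3 - <<'E'
from h import *
t=snap('top','t5')[:,:,::-1];s=snap('side','s5')[:,:,::-1]
cv2.imwrite('pics/f1.png',cv2.resize(t[105:215,180:380],None,fx=4,fy=4,interpolation=2))
cv2.imwrite('pics/f2.png',cv2.resize(s[130:280,230:430],None,fx=3,fy=3,interpolation=2))
E
```

```text
(no output)
```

View pics/f1.png

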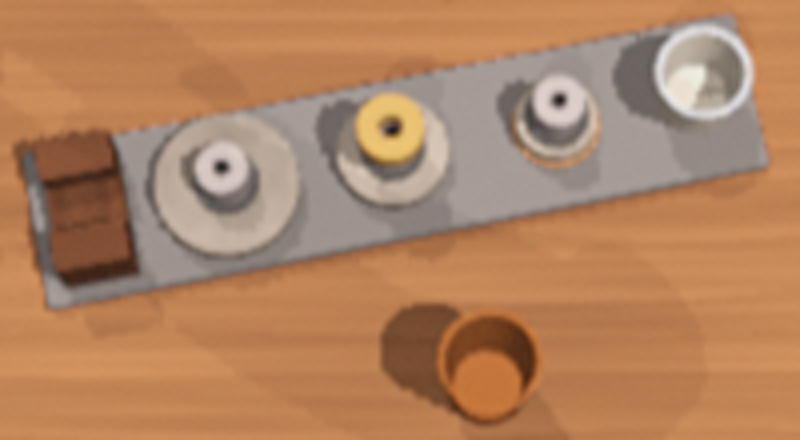

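View pics/f2.png

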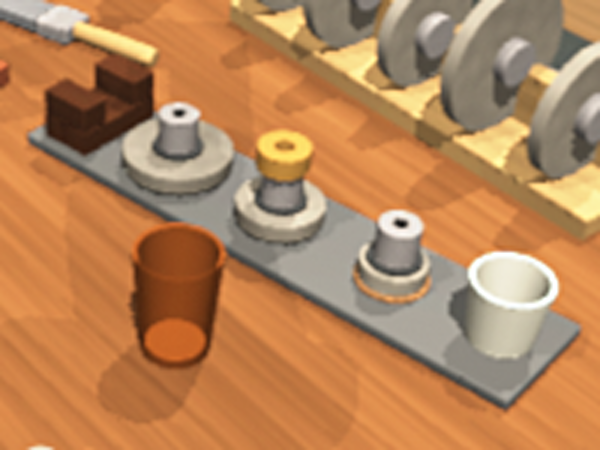

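In the top crop the hub holes are large (221,167) and small (559,100), the collar bore is at (392,127) and the tumbler rim at (489,362). The side view shows everything flat and upright. I'll put numbers on it, then hand in.

```bash
python3 - <<'E'
from h import *
P=dict(large=((221,167,.066),(596.7,152.5)),small=((559,100,.066),(639,-63.7)),collar=((392,127,.086),(617.8,44.7)),tumbler=((489,362,.09),(462.7,-15.5)))
ok=True
for k,((x,y,z),g) in P.items():
    p=ray('top',(180+(x+.5)/4-.5,105+(y+.5)/4-.5),z)*1000; d=np.linalg.norm(p-g); ok&=d<8; print(k,p.round(1),d.round(1))
if ok: print(job.close_job())
E
```

```text
large [596.9 154.9] 2.4
small [639.8 -62.9] 1.1
collar [616.2  44.6] 1.6
tumbler [462.7 -14.9] 0.6
the job is handed in; nothing more can be done
None
```

The job is done and handed in at about 35 s of the 83 s allowed; no verdict was reported. The large wheel is on the pad next to the block, the medium wheel on the middle pad and the small one on the farthest. The brass collar sits on the medium wheel's hub.

**Last checks:** In the final top view the large and small wheels are 2.4 mm and 1.1 mm off their pad centres. The collar is 1.6 mm off the middle pad's centre. I did not measure the medium wheel again after the collar went on; just before, its hub was about 1 mm from the pad's centre. The tumbler is within 0.6 mm of its start. The side view shows everything flat, upright and clear of the robot.

**What failed or disagreed:**
- **First grasp:** My first grip on the small wheel caught only the top of the hub and slipped off, leaving the wheel standing.
- **Fingertip offset:** A light touch on the bench showed the fingertips about 14 mm behind the reported TCP. `robot.tips_ahead` says 11 mm ahead, so I grasped everything about 25 mm lower from then on.
- **Opening sensor:** When the opening read below 34 mm during that first grasp I took the sensor to be wrong. It was right: the grip had slipped.

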